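# Feed a cork into the lever-lid caddy

## Task

Press the caddy's front lever right down with the fingertips so that the lid opens wide and the cork waiting on the chute rolls into the caddy, then let the lever come back up slowly, over a couple of seconds, with the fingertips still on it so that the lid eases shut without slamming. Work the lid only through its lever, do not touch or pick up the cork, and leave the other things where they are.

Things in the scene. Friction and masses are not known exactly. Their poses are not given: they have to be found in the camera images.
- caddy: White box-shaped cork caddy fixed to the worktop, 140 mm deep (its x) by 170 mm wide (its y), 131 mm tall with the lid shut; origin at the centre of its underside. Its -x side is the front, from which the lever sticks out toward the robot; a steel chute rises outward from its left (+y) side, up to 0.15 m high and 0.18 m from the origin. The walls are 3 mm thick and the inside is empty.
- lid (a joint): Angle in rad of the caddy's steel lid, hinged along the back top edge: 0 shut, 1.0 wide open (front edge up). It is linked to the lever (lid angle = 2.2 x lever angle), has no spring or catch, and falls shut by its own weight as soon as the lever is let go.
- lid_panel: The lid itself, a steel plate 150x176x6 mm lying on top of the caddy, with a flap on its left that closes the mouth of the chute; origin on the hinge line at the back, x toward the back.
- lever (a joint): Angle in rad of the lever below the lid at the front of the caddy: 0 at rest (slanting up 0.22 rad toward the robot), 0.455 pressed right down. It pivots on a level axis parallel to the caddy's y, 82 mm in front of the caddy's origin and 72 mm above the worktop. Pressing takes about 3 to 5 N on the pad.
- lever_pad (a point): Centre of the top of the lever's rubber-faced pad, 30 mm deep by 48 mm wide, 98 mm from the lever's pivot and 180 mm in front of the caddy's origin. It is 101 mm above the worktop at rest and about 56 mm above it when pressed right down (45 mm lower, moving nearly straight down).
- cork_center (a point): Centre of the wine cork (23 mm across, 38 mm long) that lies across the sloping steel chute at the caddy's left, held back by the lid's flap. Once the lid is about 0.4 rad open it rolls down into the caddy by itself, within about a second.
- cork: The same cork as a body; origin at the centre of one end face, its z along the cork.
- jam_jar: Bystander: squat jam jar with a green screw cap, 64 mm across, 99 mm tall; origin at the centre of its underside.
- spice_jar: Bystander: slim glass spice jar with a dark cap, 41 mm across, 104 mm tall; origin at the centre of its underside.
- spare_cork: Bystander: a second wine cork, standing on end on the worktop, 23 mm across, 38 mm tall; origin at the centre of its underside.
- potato: Bystander: small potato, 45x49x34 mm; origin at the centre of its underside.
- bowl: Bystander: small shallow plastic bowl, 125 mm across, 44 mm tall; origin at the centre of its underside.
- tall_jar: Bystander: large storage jar with a dark lid, 84 mm across, 140 mm tall; origin at the centre of its underside.

How it is judged (in metres and radians):
On the way:
1. the lever is pressed down until the lid stands wide open (at least 0.8 rad) (value of joint lid above 0.8 rad), for 0.2 s.
At the end, for the whole second after the job is handed in: The lid is shut (under 0.05 rad) and the lever back up (under 0.04 rad), and the cork lies at rest inside the caddy (its centre within the walls and under 50 mm above the caddy's underside) (value of joint lid below 0.05 rad and value of joint lever below 0.04 rad and x of cork_center in the frame of caddy between -0.068 and 0.068 m and y of cork_center in the frame of caddy between -0.082 and 0.082 m and z of cork_center in the frame of caddy below 0.05 m and linear speed of cork below 0.05 m/s); the robot touches nothing.
It fails at once if the lid slams: closing faster than 2.2 rad/s within the last 0.3 rad (value of joint lid below 0.3 rad and velocity of joint lid below -2.2 rad/s).
It fails at once if the robot touches the lid itself (over 1 N) (contact force between any of the arm, the fingers and lid_panel above 1 N).
It fails at once if the robot touches or lifts the cork from the chute (contact force between any of the arm, the fingers and cork above 0.5 N or height (world z) of cork_center above 0.16 m).
It fails at once if a bystander is moved more than 30 mm or lifted (distance of any of jam_jar, spice_jar, spare_cork, potato, bowl, tall_jar from where it was at the start of the episode above 0.03 m).
It also fails if it takes over 42 s, if anything falls off the work surface, if the arm or the gripper's body presses on something with over 40 N, if the wrist force passes 120 N, or if a joint passes its speed limit or range.

## Robot

A 6-joint arm with a two-finger parallel gripper is mounted at the origin on a cart in front of the work surface, level with it; the furniture and walls round the work are solid. World frame = base frame: x ahead of the robot, y to its left, z up, the work surface at z = 0. Lengths are in m, angles in degrees, forces in N, time in s.
With the tool pointing down it reaches from about 0.25 to 0.8 m from the base axis. Payload 8.5 kg.
Tool frame: the origin (TCP) lies where the fingers leave the gripper's body, on its centre line; the fingertips stand 73 mm ahead of it and the grasp point (between the pads) lies 54 mm ahead of it; x points along the fingers, y is the direction in which the jaws open and shut, and the axes are right-handed (so a half turn about x gives the same grasp; the last joint's range is limited). The gripper opens to 85 mm and grips with 20 to 120 N. Pads are 22 mm wide; open, the fingers measure 114 mm over their backs; the gripper's body (76 mm by 85 mm) begins 54 mm behind the grasp point. The pads swing forward as they close: fully open they stand 13 mm farther back than shut.
Start: joints at [71.161, 13.648, -0.773, 75.585, 0, 90], TCP at [0.17, 0.497, 0.304] pointing down, gripper open.
Joint ranges: [-152.45, 152.45], [-59.26, 108.67], [-65.41, 83.53], [-104.44, 129.93], [-82.83, 76.93], [-180, 180]. Speed limits (degrees/s): [127.2, 127.2, 159.86, 180, 180, 180].

## Interface

Orientations are given as a 3x3 rotation matrix whose columns are the frame's x, y, z axes.
In Python, from cell import readout, camera, camera_info, manip gives the robot as it stands.
- The arm moves only by the tool jog_arm, never from a script. Its argument "motion" is a list that holds one entry, the list of rows, each a list of 4 numbers: the shift along the tool's x, y, z as a fraction of full scale, then the turn about the tool's x as a fraction of full scale. In form: [[[dx, dy, dz, roll], ...]]. A call has 1 to 5 rows; each row is the pose to reach, as a shift and turn from the pose measured when the call began, along the tool's axes at that moment; what a row does not reach only later rows make up. Full scale, the value 1, is 0.5 m for a shift and 45 degrees for a turn. A row lasts 1/10 s, in which the tool goes at most 50 mm and 8.59 degrees, less where a joint would pass 70% of its speed; a pose out of reach is approached as far as the arm can. A call with a number of a shift or a turn outside -1 to 1 is refused whole. A call with a gripper value outside its range is refused whole. "gripper" is the gripper's target within -1 to 1 (shut at 1, half-way at 0, fully open at -1), set as the call begins (left out, the last holds). The fingers move at their own pace and stop on an object; "grip_force" is the grip in N (left out, the last holds). Time passes only in rows, so rows that repeat a pose let the fingers close. It gives the time, the measured TCP pose, the force and the opening at its end, in the units of the state.
- readout.read_state(): the state, without advancing time (a new reading comes with each control period).
- camera(name): name is "side" or "top" or "wrist"; returns (picture, depth): 400x640x3 uint8, red, green, blue; 400x640 float32, m along the optical axis (not along the pixel's ray), 0 where there is no reading.
- camera_info(name): a dict with "vertical_fov" (degrees; the focal length in pixels is half the picture's height over the tangent of half this angle, whatever the lens; pixels are square), "cx", "cy" (the principal point, pixels), "position" and "orientation" of the camera in the world. Camera axes: x right, y down, z forward; pixel columns grow to the right and rows downward; lengths in m; the calibration is good to about 2 mm. A picture is of the moment at which its call begins: read the wrist's pose just before it. camera_info takes no time and is no camera call; for the wrist camera it gives the pose at the moment of the call.
- manip.hand_in(): hands the job in, once; it reports no verdict.
The state is a dict: "t": time; "qpos": joint angles; "dq": joint speeds; "tau": joint torques, N m; "tool_pos": TCP position; "eef_rot": TCP orientation; "force": force on the tool from outside, world axes, zero at the start; "torque": the same for the moment, N m; "opening": finger opening in m.
Only numpy, scipy, OpenCV 4.12 (cv2) and the standard library are available. Lean on these libraries where they do the work, as an engineer would, in place of code of your own. Each camera call takes 0.05 s, during which the arm holds its last target.

## Working session

There is one attempt and no reset: what is moved stays moved. The work goes in short steps, Python scripts to look and compute and a tool call to move; the robot and the scene stay as the last step left them, time stands still between calls to the robot, and variables do not carry over. Pictures are saved under pics/ and viewed, and the job is handed in when it is done.

Besides the shell and the picture viewer there is one more tool, called after "Emit:" by a JSON object that holds its "api" and its "payload". jog_arm: Moves the arm, as the interface text tells. Its arguments: {"type":"object","properties":{"motion":{"type":"array"},"gripper":{"type":"number"},"grip_force":{"type":"number"}},"required":["motion"]}

```bash
mkdir -p pics; ls
python3 - <<'E'
from cell import readout, camera, camera_info, manip
import cv2,numpy as np
s=readout.read_state()
for k in ['t','qpos','tool_pos','eef_rot','force','opening']: print(k,s[k])
for n in ['side','top']:
    print(n,camera_info(n))
    p,d=camera(n); cv2.imwrite(f'pics/{n}0.png',p[:,:,::-1]); np.savez(f'{n}0.npz',p=p,d=d)
E
```

```text
pics
t 0.0
qpos [ 7.11625620e+01  1.36814579e+01 -8.17333555e-01  7.55857345e+01
 -4.97816271e-04  9.00014612e+01]
tool_pos [0.16941176 0.49657365 0.30327032]
eef_rot [[-4.68113589e-04  3.22907968e-01  9.46430254e-01]
 [-1.39904421e-03  9.46429220e-01 -3.22908307e-01]
 [-9.99998912e-01 -1.47525554e-03  8.72614567e-06]]
force [0.41781592 0.10446638 0.32103142]
opening 0.08548349718993573
side {'vertical_fov': 45.47665946996759, 'cx': 317.14551022829846, 'cy': 201.2492173916395, 'position': array([ 0.47418226, -1.54710761,  0.72538457]), 'orientation': array([[ 0.99624049, -0.05420362,  0.06757847],
       [-0.08300099, -0.37377974,  0.92379626],
       [-0.02481364, -0.92593233, -0.37687347]])}
top {'vertical_fov': 51.48383967347202, 'cx': 324.7035337728351, 'cy': 201.10395600347348, 'position': array([ 0.29467761, -0.07176037,  1.41025992]), 'orientation': array([[ 0.07504219, -0.97735313,  0.1978624 ],
       [-0.99717933, -0.07383471,  0.0134838 ],
       [ 0.00143068, -0.19831615, -0.98013706]])}
```

View pics/side0.png

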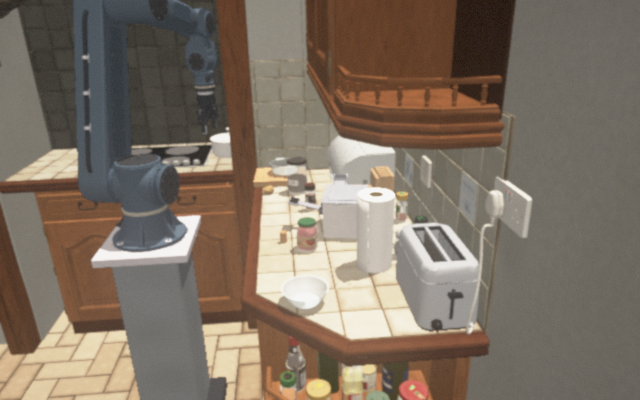

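View pics/top0.png

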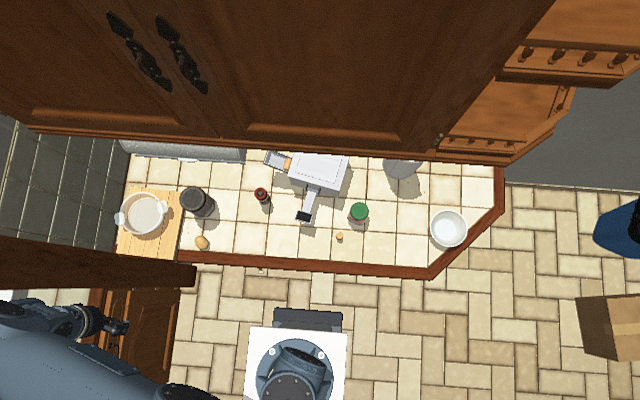

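The side view shows the caddy at (345,208). In the top view the caddy is at (318,172), with the lever pad at (304,216) and the cork on the chute near (287,163). The jam jar is at (358,212) and the spice jar at (262,196). I'll zoom in and measure.

```bash
cat > h.py <<'E'
import numpy as np,cv2
from cell import camera_info
def cloud(n,d):
    i=camera_info(n); h,w=d.shape
    f=h/2/np.tan(np.radians(i['vertical_fov']/2))
    u,v=np.meshgrid(np.arange(w),np.arange(h))
    c=np.stack([(u-i['cx'])/f*d,(v-i['cy'])/f*d,d],-1)
    P=c@np.array(i['orientation']).T+i['position']
    P[d<=0]=np.nan
    return P
E
python3 - <<'E'
from h import *
for n,(a,b,c,e) in dict(top=(240,140,400,260),side=(240,130,440,280)).items():
    z=np.load(n+'0.npz'); P=cloud(n,z['d'])
    cv2.imwrite(f'pics/{n}z.png',cv2.resize(z['p'][b:e,a:c,::-1],None,fx=4 if n=='side' else 5,fy=4 if n=='side' else 5))
    if n=='top':
        for v in range(150,230,4):
            print(v,[(u,*(np.round(P[v,u]*1000).tolist())) for u in range(268,354,12)] )
        dk=(z['p'].max(-1)<75)
        m=np.zeros_like(dk); m[200:228,290:318]=dk[200:228,290:318]
        print('pad',m.sum(),np.nanmean(P[m],0),[np.nanpercentile(P[m],q,axis=0).round(3) for q in (2,50,98)], np.argwhere(m).mean(0))
        r=cv2.minAreaRect(np.argwhere(m)[:,::-1].astype(np.float32)); print(r)
E
```

```text
150 [(268, 601.0, 86.0, 459.0), (280, 602.0, 57.0, 464.0), (292, 603.0, 28.0, 465.0), (304, 604.0, -1.0, 471.0), (316, 599.0, -30.0, 491.0), (328, 601.0, -58.0, 491.0), (340, 603.0, -85.0, 494.0), (352, 605.0, -113.0, 494.0)]
154 [(268, 697.0, 141.0, 120.0), (280, 699.0, 102.0, 124.0), (292, 743.0, 77.0, -8.0), (304, 703.0, 24.0, 128.0), (316, 705.0, -15.0, 132.0), (328, 602.0, -58.0, 459.0), (340, 603.0, -86.0, 464.0), (352, 603.0, -115.0, 469.0)]
158 [(268, 683.0, 140.0, 120.0), (280, 691.0, 103.0, 105.0), (292, 688.0, 62.0, 124.0), (304, 687.0, 22.0, 138.0), (316, 692.0, -16.0, 129.0), (328, 695.0, -54.0, 130.0), (340, 697.0, -93.0, 134.0), (352, 742.0, -137.0, 0.0)]
162 [(268, 670.0, 139.0, 120.0), (280, 677.0, 102.0, 107.0), (292, 672.0, 60.0, 132.0), (304, 675.0, 22.0, 132.0), (316, 677.0, -17.0, 136.0), (328, 680.0, -55.0, 135.0), (340, 684.0, -93.0, 132.0), (352, 728.0, -138.0, -1.0)]
166 [(268, 657.0, 137.0, 119.0), (280, 665.0, 101.0, 101.0), (292, 660.0, 59.0, 130.0), (304, 662.0, 20.0, 132.0), (316, 665.0, -18.0, 133.0), (328, 668.0, -56.0, 131.0), (340, 672.0, -94.0, 129
[... 2909 characters left out ...]
2 [(268, 492.0, 137.0, -3.0), (280, 495.0, 95.0, 2.0), (292, 498.0, 54.0, -3.0), (304, 487.0, 7.0, 98.0), (316, 505.0, -28.0, -3.0), (328, 507.0, -69.0, 1.0), (340, 510.0, -110.0, -0.0), (352, 508.0, -149.0, 36.0)]
226 [(268, 479.0, 136.0, -7.0), (280, 481.0, 94.0, 0.0), (292, 484.0, 53.0, -1.0), (304, 488.0, 12.0, -5.0), (316, 491.0, -29.0, -4.0), (328, 494.0, -70.0, -1.0), (340, 496.0, -111.0, 1.0), (352, 500.0, -152.0, -1.0)]
pad 111 [0.50480677 0.01065715 0.1004067 ] [array([ 0.49 , -0.011,  0.094]), array([0.505, 0.011, 0.1  ]), array([0.519, 0.032, 0.108])] [216.21621622 303.35135135]
((303.4000244140625, 216.30001831054688), (13.597792625427246, 7.905693531036377), 18.434947967529297)
```

```bash
python3 -c "
import cv2
a=cv2.imread('pics/topz.png');print(a.shape);b=cv2.imread('pics/sidez.png');print(b.shape)"
```

```text
(600, 800, 3)
(600, 800, 3)
```

View pics/topz.png

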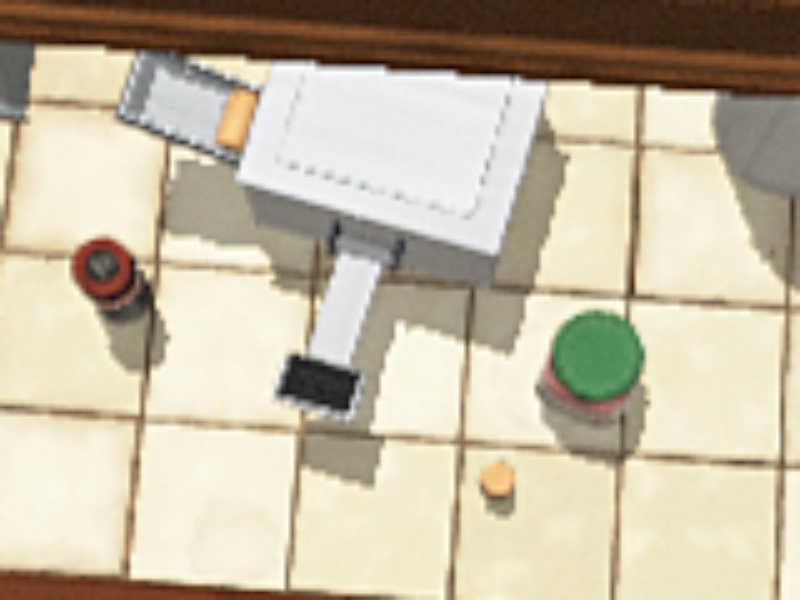

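View pics/sidez.png

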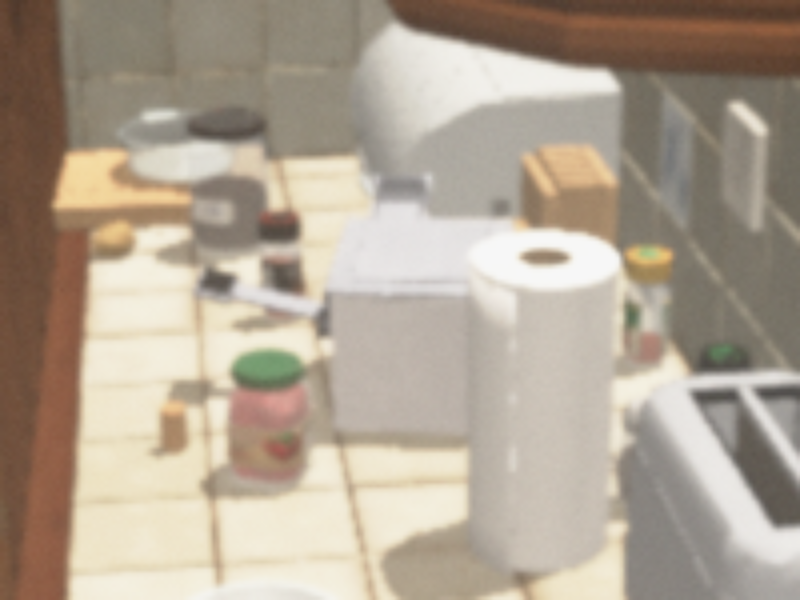

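```bash
cat >> h.py <<'E'
def ray(n,u,v,z):
    i=camera_info(n); f=200/np.tan(np.radians(i['vertical_fov']/2))
    r=np.array(i['orientation'])@np.array([(u-i['cx'])/f,(v-i['cy'])/f,1]); p=np.array(i['position'])
    return p+r*(z-p[2])/r[2]
E
python3 - <<'E'
from h import *
def c(x,y,z): return ray('top',240+(x-2)/5,140+(y-2)/5,z)
A=c(238,183,.131);B=c(490,255,.131);C=c(545,82,.131)
print(A,B,C,np.linalg.norm(A-B),'yaw',np.degrees(np.arctan2((A-B)[1],(A-B)[0]))-90)
q=[c(290,352,.105),c(362,368,.105),c(352,418,.097),c(277,402,.097)]
print(np.array(q).round(4),np.mean(q,0))
for a,b in ((0,1),(3,2)): d=q[a]-q[b]; print(np.linalg.norm(d),np.degrees(np.arctan2(d[1],d[0]))-90)
yaw=np.radians(np.degrees(np.arctan2((A-B)[1],(A-B)[0]))-90)
ex=np.array([np.cos(yaw),np.sin(yaw)])
pad=np.mean(q,0)[:2]; o=pad+.18*ex
print('caddy',o,'lid front mid',(A+B)/2, 'pred', o-.07*ex)
z=np.load('top0.npz');P=cloud('top',z['d'])
m=(P[...,2]>.03)&(P[...,2]<.3)&(P[...,0]>.3)&(P[...,0]<.75)&(abs(P[...,1])<.45)
n,l,st,ce=cv2.connectedComponentsWithStats(m.astype(np.uint8))
for k in range(1,n):
    if st[k,4]>8: print(st[k],np.nanmin(P[l==k],0).round(3),np.nanmax(P[l==k],0).round(3))
E
```

```text
[0.62462168 0.07101566 0.131     ] [ 0.58979854 -0.09229281  0.131     ] [ 0.70636959 -0.11972234  0.131     ] 0.1669799579093584 yaw -12.03720499315439
[[ 0.5227  0.0304  0.105 ]
 [ 0.5158 -0.0163  0.105 ]
 [ 0.4844 -0.0122  0.097 ]
 [ 0.4911  0.0365  0.097 ]] [0.50351777 0.00957455 0.101     ]
0.047239511371038996 -8.368597232321505
0.049172845136142576 -7.819810115418392
caddy [ 0.67956    -0.02796388] lid front mid [ 0.60721011 -0.01063858  0.131     ] pred [ 0.61109914 -0.0133656 ]
[173 144  73  19 934] [0.673 0.237 0.031] [0.736 0.45  0.138]
[ 263  151   87   74 2805] [ 0.481 -0.121  0.031] [0.707 0.154 0.149]
[383 159  40  19 504] [ 0.674 -0.354  0.03 ] [ 0.732 -0.243  0.224]
[178 186  37  32 819] [0.485 0.318 0.03 ] [0.569 0.445 0.148]
[254 188  16  17 184] [0.547 0.136 0.03 ] [0.587 0.176 0.11 ]
[347 202  23  24 381] [ 0.5   -0.201  0.032] [ 0.57  -0.13   0.104]
[430 210  14  35  78] [ 0.455 -0.449  0.03 ] [ 0.569 -0.407  0.051]
[176 214   5   9  15] [0.465 0.428 0.03 ] [0.491 0.442 0.033]
[336 233   7   7  39] [ 0.447 -0.119  0.032] [ 0.469 -0.099  0.043]
[171 238   6   8  17] [0.387 0.43  0.03 ] [0.41  0.447 0.033]
[195 238  10   9  47] [0.39  0.337 0.03 ] [0.417 0.367 0.038]
```

Pad centre is about (0.504, 0.010, 0.101). I'll shut the gripper and travel above it.

Emit:
{"api": "jog_arm", "payload": {"motion": [[[0,-0.1,0.13,0],[0,-0.2,0.26,0],[0,-0.3,0.39,0],[0,-0.36,0.48,0],[0,-0.36,0.48,0]]], "gripper": 1}}

```text
t: 0.6
tool_pos: [0.3102, 0.2881, 0.3034]
eef_rot: [[-0.0, 0.322, 0.947], [-0.001, 0.947, -0.322], [-1.0, -0.001, 0.0]]
force: [0.8, 1.0, -0.6]
opening: 0.0119
```

Emit:
{"api": "jog_arm", "payload": {"motion": [[[0,-0.07,0.09,0],[0,-0.14,0.18,0],[0,-0.21,0.27,0],[0,-0.28,0.36,0],[0,-0.34,0.45,0]]]}}

```text
t: 1.1
tool_pos: [0.449, 0.0799, 0.3037]
eef_rot: [[-0.0, 0.322, 0.947], [-0.001, 0.947, -0.322], [-1.0, -0.001, -0.0]]
force: [0.4, 1.4, 0.1]
opening: 0.0
```

Emit:
{"api": "jog_arm", "payload": {"motion": [[[0,-0.06,0.09,0],[0,-0.07,0.1,0],[0,-0.07,0.1,0],[0,-0.07,0.1,0]]]}}

```text
t: 1.5
tool_pos: [0.4844, 0.0309, 0.3033]
eef_rot: [[-0.002, 0.323, 0.946], [-0.001, 0.946, -0.323], [-1.0, -0.001, -0.001]]
force: [-0.3, -0.3, 0.5]
opening: -0.0003
```

Emit:
{"api": "jog_arm", "payload": {"motion": [[[0.05,-0.027,0.05,0],[0.12,-0.027,0.05,0],[0.18,-0.027,0.05,0],[0.18,-0.027,0.05,0],[0.18,-0.027,0.05,0]]]}}

```text
t: 2.0
tool_pos: [0.503, 0.0112, 0.214]
eef_rot: [[-0.002, 0.321, 0.947], [-0.001, 0.947, -0.321], [-1.0, -0.001, -0.002]]
force: [-0.7, -0.3, 0.5]
opening: -0.0003
```

Run:
```python
from h import *
from cell import camera,readout
s=readout.read_state(); print(s['tool_pos'],s['force'])
for n,(a,b,c,e) in dict(top=(240,140,400,260),side=(240,130,440,280)).items():
    p,d=camera(n); cv2.imwrite(f'pics/{n}1.png',cv2.resize(p[b:e,a:c,::-1],(800,600)))
p,d=camera('wrist'); cv2.imwrite('pics/w1.png',p[:,:,::-1])
```

```text
[0.5029864  0.01117256 0.21399004] [-0.66091295 -0.28359444  0.49693129]
```

View pics/side1.png

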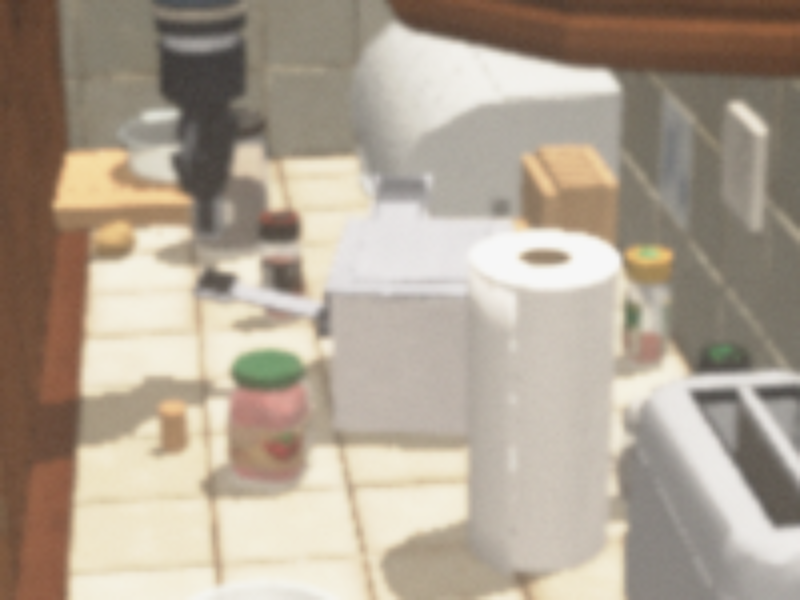

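View pics/w1.png

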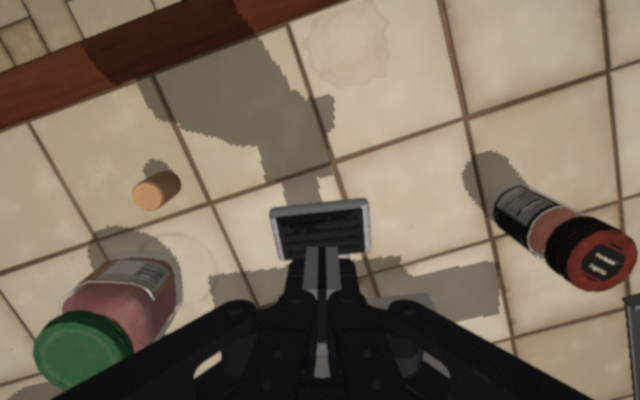

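View pics/top1.png

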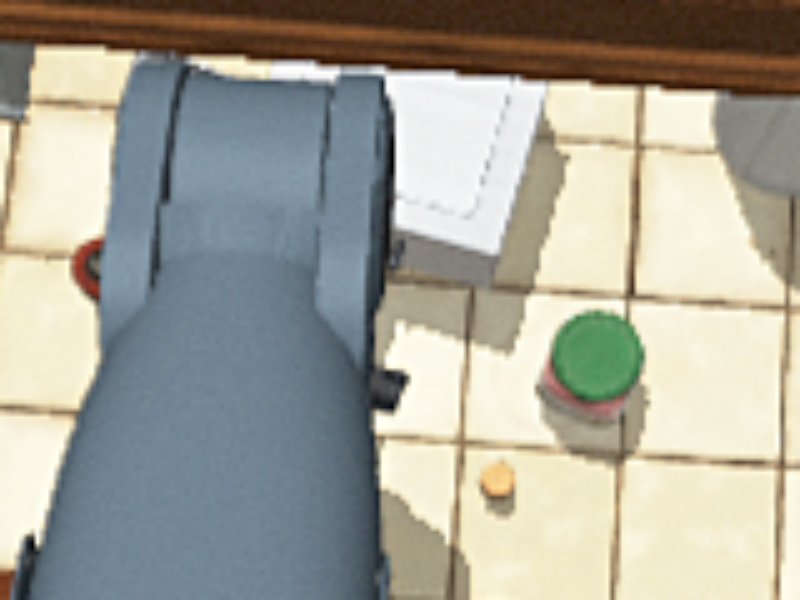

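The side view crop has the closed fingertips at (212,262), right above the pad at (218,280). The wrist view agrees: the pad is at (320,230), straight below the fingers. Next step is down to contact.

Emit:
{"api": "jog_arm", "payload": {"motion": [[[0.02,0,0,0],[0.04,0,0,0],[0.06,0,0,0],[0.076,0,0,0],[0.09,0,0,0]]]}}

```text
t: 2.65
tool_pos: [0.5038, 0.0106, 0.1693]
eef_rot: [[-0.0, 0.322, 0.947], [-0.001, 0.947, -0.322], [-1.0, -0.001, -0.0]]
force: [-2.6, 0.2, 5.3]
opening: 0.0003
```

Emit:
{"api": "jog_arm", "payload": {"motion": [[[0.02,0,0,0],[0.034,0,0,0],[0.048,0,0,0],[0.062,0,0,0],[0.07,0,0,0]]]}}

```text
t: 3.15
tool_pos: [0.5038, 0.0105, 0.1337]
eef_rot: [[-0.0, 0.322, 0.947], [-0.001, 0.947, -0.322], [-1.0, -0.001, 0.0]]
force: [-1.2, 0.1, 2.7]
opening: -0.0005
```

Emit:
{"api": "jog_arm", "payload": {"motion": [[[0.005,0,0,0],[0.008,0,0,0],[0.008,0,0,0],[0.008,0,0,0],[0.008,0,0,0]]]}}

```text
t: 3.65
tool_pos: [0.5041, 0.0104, 0.1299]
eef_rot: [[0.0, 0.322, 0.947], [-0.001, 0.947, -0.322], [-1.0, -0.001, 0.001]]
force: [-0.5, -0.4, 1.9]
opening: -0.0001
```

Emit:
{"api": "jog_arm", "payload": {"motion": [[[0,0,0,0],[0,0,0,0],[0,0,0,0],[0,0,0,0],[0,0,0,0]]]}}

```text
t: 4.15
tool_pos: [0.5042, 0.0104, 0.1299]
eef_rot: [[0.001, 0.322, 0.947], [-0.001, 0.947, -0.322], [-1.0, -0.001, 0.001]]
force: [-0.3, -0.0, 1.6]
opening: 0.0001
```

Emit:
{"api": "jog_arm", "payload": {"motion": [[[0,0,0,0],[0,0,0,0],[0,0,0,0],[0,0,0,0],[0,0,0,0]]]}}

```text
t: 4.65
tool_pos: [0.5042, 0.0104, 0.13]
eef_rot: [[0.001, 0.322, 0.947], [-0.001, 0.947, -0.322], [-1.0, -0.001, 0.001]]
force: [0.3, 0.2, 1.6]
opening: 0.0003
```

Run:
```python
from h import *
from cell import camera,readout
s=readout.read_state(); print(s['t'],s['tool_pos'],s['force'])
for n,(a,b,c,e) in dict(top=(240,140,400,260),side=(240,130,440,280)).items():
    p,d=camera(n); cv2.imwrite(f'pics/{n}2.png',cv2.resize(p[b:e,a:c,::-1],(800,600)))
```

```text
4.65 [0.50417882 0.01044495 0.12996156] [0.29401952 0.18292136 1.5841335 ]
```

View pics/side2.png

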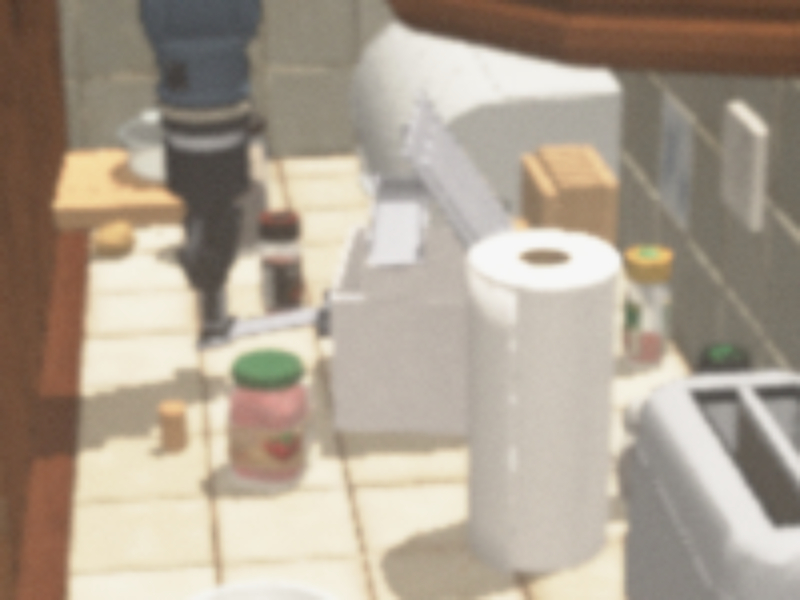

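View pics/top2.png

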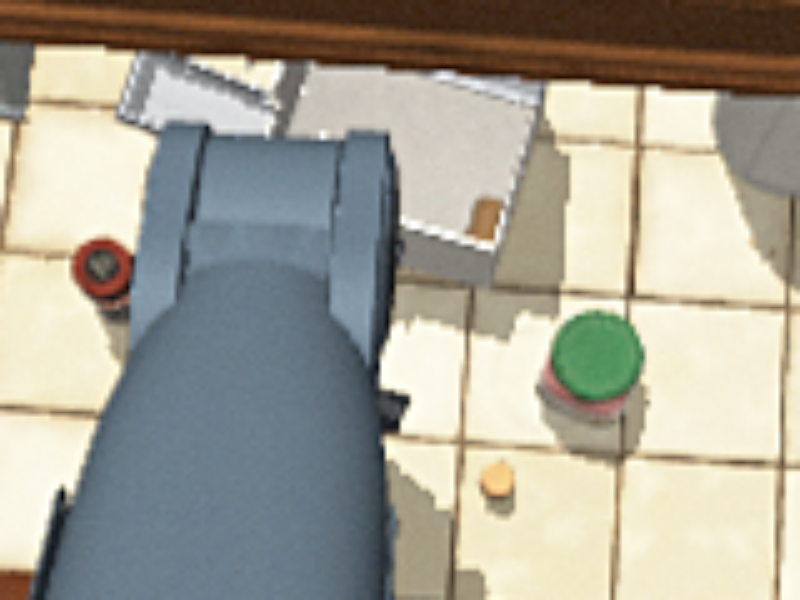

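The lid stands open by about 50° in the side view. In the top view the cork is inside the caddy at (487,217). I'll press to the stop to be sure of more than 0.8 rad.

Emit:
{"api": "jog_arm", "payload": {"motion": [[[0.004,0,0,0],[0.006,0,0,0],[0.006,0,0,0],[0.006,0,0,0],[0.006,0,0,0]]]}}

```text
t: 5.25
tool_pos: [0.5043, 0.0104, 0.1286]
eef_rot: [[0.002, 0.322, 0.947], [-0.001, 0.947, -0.322], [-1.0, -0.0, 0.002]]
force: [-7.2, -0.2, 24.0]
opening: -0.0001
```

Run:
```python
from h import *
from cell import camera,readout
s=readout.read_state(); print(s['t'],s['tool_pos'],s['force'])
p,d=camera('side');P=cloud('side',d)
# lid plane: points above z .14 behind caddy front
m=np.zeros(d.shape,bool); m[152:190,340:368]=1
m&=(P[...,2]>.15)&(P[...,2]<.28)&(P[...,0]>.6)&(P[...,0]<.78)&(abs(P[...,1]+.03)<.1)
Q=P[m]; print(len(Q),Q.min(0),Q.max(0))
c=Q.mean(0); n=np.linalg.svd(Q-c)[2][2]; print(n,'lid angle',np.arccos(abs(n[2])))
```

```text
5.25 [0.50434261 0.01043966 0.12858633] [-7.21141723 -0.18605815 24.03306572]
456 [ 0.6582375  -0.1239285   0.15003841] [0.75975381 0.06607045 0.25154089]
[-0.80326662  0.1655767  -0.57214254] lid angle 0.9616804796117457
```

At the stop (24 N reaction, lid measured at 0.96 rad). Now the slow release.

Emit:
{"api": "jog_arm", "payload": {"motion": [[[-0.002,0,0,0],[-0.006,0,0,0],[-0.01,0,0,0],[-0.014,0,0,0],[-0.018,0,0,0]]]}}

```text
t: 5.8
tool_pos: [0.5041, 0.0105, 0.1375]
eef_rot: [[0.002, 0.322, 0.947], [-0.001, 0.947, -0.322], [-1.0, -0.0, 0.002]]
force: [-1.3, 0.3, 1.6]
opening: -0.0
```

Emit:
{"api": "jog_arm", "payload": {"motion": [[[-0.004,0,0,0],[-0.008,0,0,0],[-0.012,0,0,0],[-0.016,0,0,0],[-0.02,0,0,0]]]}}

```text
t: 6.3
tool_pos: [0.5041, 0.0105, 0.1477]
eef_rot: [[0.002, 0.322, 0.947], [-0.001, 0.947, -0.322], [-1.0, -0.0, 0.002]]
force: [-2.3, -0.1, 2.1]
opening: 0.0001
```

Emit:
{"api": "jog_arm", "payload": {"motion": [[[-0.004,0,0,0],[-0.008,0,0,0],[-0.012,0,0,0],[-0.016,0,0,0],[-0.02,0,0,0]]]}}

```text
t: 6.8
tool_pos: [0.5047, 0.0104, 0.1581]
eef_rot: [[0.003, 0.322, 0.947], [-0.001, 0.947, -0.322], [-1.0, -0.0, 0.003]]
force: [0.2, -1.4, 2.4]
opening: 0.0002
```

Emit:
{"api": "jog_arm", "payload": {"motion": [[[-0.004,0,0,0],[-0.008,0,0,0],[-0.012,0,0,0],[-0.015,0,0,0],[-0.018,0,0,0]]]}}

```text
t: 7.3
tool_pos: [0.5049, 0.0104, 0.1674]
eef_rot: [[0.004, 0.322, 0.947], [-0.001, 0.947, -0.322], [-1.0, 0.0, 0.004]]
force: [2.5, -0.9, 3.4]
opening: 0.0002
```

Contact is still held. The last few millimetres go slowly.

Emit:
{"api": "jog_arm", "payload": {"motion": [[[-0.002,0,0,0],[-0.004,0,0,0],[-0.006,0,0,0],[-0.008,0,0,0],[-0.01,0,0,0]]]}}

```text
t: 7.8
tool_pos: [0.505, 0.0105, 0.1724]
eef_rot: [[0.004, 0.322, 0.947], [-0.001, 0.947, -0.322], [-1.0, 0.0, 0.004]]
force: [3.4, -0.1, 2.8]
opening: 0.0
```

Emit:
{"api": "jog_arm", "payload": {"motion": [[[-0.002,0,0,0],[-0.004,0,0,0],[-0.006,0,0,0],[-0.008,0,0,0],[-0.01,0,0,0]]]}}

```text
t: 8.3
tool_pos: [0.5041, 0.0105, 0.177]
eef_rot: [[0.002, 0.322, 0.947], [-0.001, 0.947, -0.322], [-1.0, -0.0, 0.002]]
force: [0.4, 0.1, 0.7]
opening: -0.0002
```

Emit:
{"api": "jog_arm", "payload": {"motion": [[[-0.002,0,0,0],[-0.004,0,0,0],[-0.006,0,0,0],[-0.008,0,0,0],[-0.01,0,0,0]]]}}

```text
t: 8.8
tool_pos: [0.504, 0.0105, 0.1821]
eef_rot: [[0.001, 0.322, 0.947], [-0.001, 0.947, -0.322], [-1.0, -0.0, 0.002]]
force: [-0.1, -0.2, -0.5]
opening: 0.0002
```

Contact is lost. Lifting clear and backing away a little, then a check.

Emit:
{"api": "jog_arm", "payload": {"motion": [[[-0.04,0,0,0],[-0.09,0,0,0],[-0.16,0,0,0],[-0.2,0,-0.05,0],[-0.2,0,-0.12,0]]]}}

```text
t: 9.3
tool_pos: [0.4486, 0.03, 0.2845]
eef_rot: [[0.007, 0.323, 0.946], [-0.0, 0.946, -0.323], [-1.0, 0.002, 0.006]]
force: [-0.1, 0.4, -0.8]
opening: 0.0002
```

Emit:
{"api": "jog_arm", "payload": {"motion": [[[0,0.06,-0.06,0],[0,0.12,-0.12,0],[0,0.18,-0.18,0],[0,0.2,-0.2,0],[0,0.2,-0.2,0]]]}}

```text
t: 9.8
tool_pos: [0.3854, 0.1584, 0.2843]
eef_rot: [[0.007, 0.32, 0.947], [-0.0, 0.947, -0.32], [-1.0, 0.002, 0.006]]
force: [0.4, 0.2, -0.2]
opening: 0.0003
```

Run:
```python
from h import *
from cell import camera,readout
s=readout.read_state(); print(s['t'],s['tool_pos'],s['force'])
for n,(a,b,c,e) in dict(top=(240,140,400,260),side=(240,130,440,280)).items():
    p,d=camera(n); cv2.imwrite(f'pics/{n}3.png',cv2.resize(p[b:e,a:c,::-1],(800,600)))
    P=cloud(n,d)
    if n=='top':
        print([P[v,u].round(3).tolist() for v,u in ((170,304),(170,328),(178,328),(214,304),(218,304),(162,280),(166,284))])
        Q=P[162:186,296:336].reshape(-1,3); Q=Q[(Q[:,2]>.12)]; n_=np.linalg.svd(Q-Q.mean(0))[2][2]; print(n_,Q[:,2].mean())
        z=np.load('top0.npz'); Q=cloud('top',z['d'])[162:186,296:336].reshape(-1,3); Q=Q[(Q[:,2]>.12)]; print(np.linalg.svd(Q-Q.mean(0))[2][2],Q[:,2].mean())
```

```text
9.8 [0.38541605 0.15837276 0.28425903] [ 0.41197976  0.23065031 -0.19006341]
[[0.651, 0.02, 0.125], [0.654, -0.057, 0.132], [0.629, -0.059, 0.131], [0.511, 0.009, 0.104], [0.499, 0.008, 0.103], [0.678, 0.102, 0.104], [0.666, 0.088, 0.101]]
[ 0.03360159 -0.0058946  -0.99941792] 0.1315560666958629
[ 0.02766643 -0.00859764 -0.99958024] 0.13171545769278797
```

View pics/side3.png

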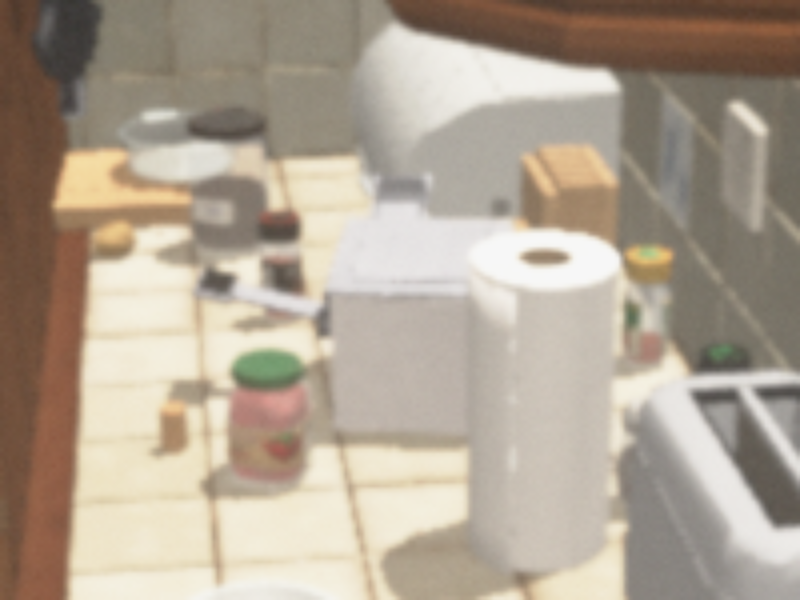

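View pics/top3.png

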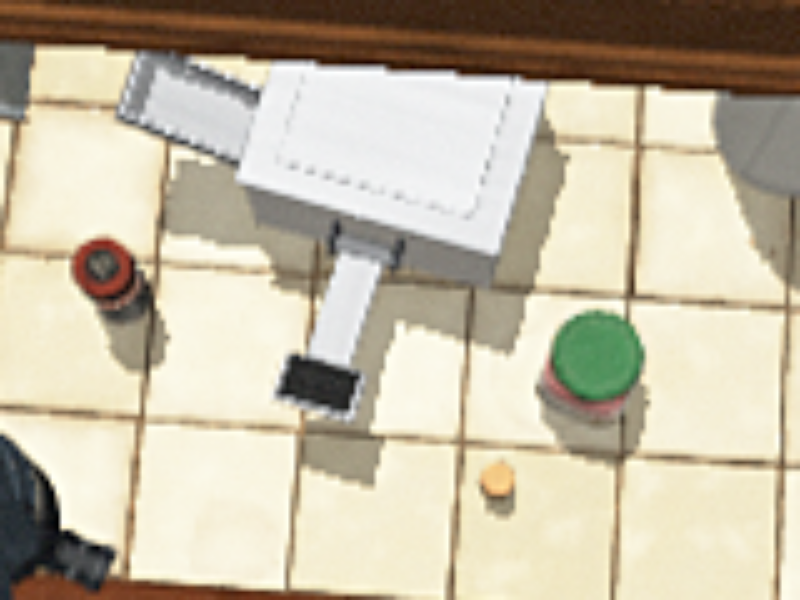

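The lid is shut, the lever is back up, the chute is empty, and the bystanders haven't moved. Handing in.

```bash
python3 -c "
from cell import manip
print(manip.hand_in())"
```

```text
the job is handed in; nothing more can be done
None
```

I pressed the lever to its stop with the closed fingertips and held it there while the cork rolled into the caddy. I then let the lever up over about 2.5 s with the fingertips on the pad until the lid shut, and handed the job in at about 10 s.

- **Lid opening:** with the lever on its stop (24 N reaction), the lid measured about 0.96 rad open from the side camera's depth data.
- **Cork:** with the lid open, the top view showed it inside the caddy in the front right corner. After closing, the chute was empty.
- **Lid closing:** the wrist force fell steadily to zero as the pad reached its rest height, with no sign of a slam. I did not measure lid speed directly; by the tool's rise it closed at about 0.4–0.5 rad/s.
- **End state:** the lid plane and height match the start (131.6 mm now, 131.7 mm before). The lever pad is back at its rest height, and the arm is clear of everything.
- **Bystanders:** the jam jar, spice jar and spare cork look unmoved in both final views. The potato and tall jar look unmoved in the side view. The bowl was nearly out of frame, so I did not check it, but the arm never went near it.

No check failed or disagreed.

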